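Draw the drip tray out from under the mould drain rack

ROBOT

A 6-joint arm with a two-finger parallel gripper is mounted at the origin on the work surface. World frame = base frame: x ahead of the robot, y to its left, z up, the work surface at z = 0. Lengths are in m, angles in degrees, forces in N, time in s.
With the tool pointing down it reaches from about 0.25 to 0.725 m from the base axis. Payload 9.7 kg.
Tool frame: the origin (TCP) lies midway between the tips of the shut fingers; the grasp point (between the pads) lies 19 mm behind it; z points along the fingers, y is the line along which they close (so a half turn about z gives the same grasp; the last joint's range is limited). The gripper opens to 85 mm and grips with 20 to 120 N. Pads are 22 mm wide; open, the fingers measure 114 mm over their backs; the gripper's body (76 mm by 85 mm) begins 54 mm behind the grasp point. The pads swing forward as they close: fully open they stand 13 mm farther back than shut.
Start: joints at [69.041, 4.979, 10.078, 95.1, 0, 90], TCP at [0.197, 0.514, 0.231] pointing down, gripper open.
Joint ranges: [-179.16, 179.16], [-48.56, 103.87], [-65.8, 70.77], [-126.05, 130.52], [-82.76, 87.17], [-180, 180]. Speed limits (degrees/s): [127.2, 127.2, 147.25, 180, 180, 180].

INTERFACE

Orientations are given as [roll, pitch, yaw] about the fixed x, y, z axes, in that order (R = Rz(yaw) Ry(pitch) Rx(roll)).
In Python, from workcell import * gives the robot as it stands.
- The arm moves only by the tool servo_tool, never from a script. Its argument "moves" is a list of rows, each a list of 4 numbers: the shift along the world's x, y, z in a scale on which 1.0 is 100 cm, then the turn about the world's z in normalised numbers (1 is 2 pi rad). A call has 1 to 20 rows; each row is the pose to reach, as a shift and turn from the pose commanded when the call began; what a row does not reach only later rows make up. A row lasts 1/12 s, in which the tool goes at most 41.7 mm and 7.16 degrees, less where a joint would pass 70% of its speed; a pose out of reach is approached as far as the arm can. No shift or turn number may pass 1 either way. A call with a gripper value outside its range is refused whole. "claw" is the closure, from 0 (fully open) to 1 (shut), set as the call begins (left out, the last holds). The fingers move at their own pace and stop on an object; "force" is the grip in N (left out, the last holds). Time passes only in rows, so rows that repeat a pose let the fingers close. It gives the time, the measured TCP pose, the force, the opening and the grip force at its end, in the units of the state.
- get_obs(): the state, without advancing time (a new reading comes with each control period).
- camera(name): name is "side" or "top" or "wrist"; returns the picture (480x640x3 uint8, red, green, blue); there is no depth.
- get_calibration(name): a dict with "fx", "fy", "cx", "cy" (pixels), "rvec" (rotation vector, rad) and "tvec" (3), from world to camera coordinates, as OpenCV has them; the wrist camera has in their place "tool_from_camera" (4x4, takes a point from camera to tool coordinates, whose origin is the TCP and whose axes are the flange's). Camera axes: x right, y down, z forward; pixel columns grow to the right and rows downward; lengths in m; the calibration is good to about 2 mm. The wrist camera is an equidistant fisheye: a pixel r from the principal point sees the ray r / f radians off the axis. A picture is of the moment at which its call begins: read the wrist's pose just before it. get_calibration takes no time and is no camera call.
- job_done(): hands the job in; it is judged then, once.
The state is a dict: "time": time; "q": joint angles; "qd": joint speeds; "joint_efforts": joint torques, N m; "ee_pos": TCP position; "tcp_rot": TCP orientation; "wrist_force": force on the tool from outside, world axes, zero at the start; "torque": the same for the moment, N m; "opening": finger opening in m; "grasp_force": force on a finger pad.
Only numpy, scipy, OpenCV 4.12 (cv2) and the standard library are available. Lean on these libraries where they do the work, as an engineer would, in place of code of your own. Each camera call takes 0.05 s, during which the arm holds its last target. There are 200 camera calls.

TASK

The blue drip tray under the mould drain rack is due for scraping. Take the draw hook from its rest, catch the tray's brass pull ring with it and draw the tray straight out until it comes up snug against its stops, working gently, with never more than 25 N between hook and tray and no hand on the tray itself. Then unhook, lay the hook back in the two V brackets of its rest as you found it, and leave everything else standing on the bench undisturbed.

Things in the scene. Friction and masses are not known exactly. Their poses are not given: they have to be found in the camera images.
- hook: Draw hook, 300 mm long, 150 g, origin at the centre of its wooden handle (105 x 24 x 28 mm along x, y, z). +x runs along the 8 mm round steel rod, which reaches x = 185 mm and there bends down (-z) into a round point 8 mm thick, ending 36 mm below the rod's axis at x = 181 mm. At the back is an upright 32 mm hanging loop (centre x = -109 mm). It starts in the rest, point down.
- hook_grip (a point): Where to grip the handle from above, across its 24 mm width: 20 mm ahead of the hook's origin, on the rod's axis. The centre of mass lies about 20 mm farther ahead.
- rest: Hook rest, fixed: base 250 x 70 x 14 mm, with two steel V brackets open upward at x = -72 and +100 mm (10 mm along x, 90 degree V, 40 mm wide at the top, its bottom at z = 64 mm, edges at z = 84 mm). Origin on the bench. Lying in it, the hook has its origin at (0, 0, 70 mm) of this frame and its x along this x; a shift of up to 14 mm along x does no harm.
- rack: Mould drain rack, fixed: grid of 22 mm steel pipes 420 x 300 mm, 104 mm clear under it, top at z = 126 mm, two heavy plaster moulds on it. Origin on the bench under its centre; -x is the open mouth the tray comes out of. Cross pipes (along y) at x = -200, -115, -40, 40, 120, 200 mm; legs at x = +-190, y = +-140 mm; guide rails 30 mm high along x, inner faces at y = +-108.5 mm.
- stop_mean (a point): Mean place of the two red stop lugs clamped on the guide rails (inner faces at y = +-98 mm of the rack). The tray's ears meet them when its origin is about at x = -184 mm of the rack's frame, but the lugs may be clamped up to 20 mm nearer or farther than this and their true place is not measured: feel for it. They are rigid.
- tray: Blue plastic drip tray, loose on the bench, 280 (x) x 190 (y) x 70 mm high, origin at the centre of its underside, -x its front. With its contents 0.5 to 1 kg; dragging it takes roughly 2 to 6 N. Ears stick out 10 mm at both sides of its rear end, front faces at x = +120 mm. It starts with its origin 4 to 28 mm behind the rack's (towards +x).
- ring_pivot (a point): Upright pivot of the brass pull ring, 10 mm ahead of the tray's front, 40 mm above the bench. The ring lies level, hole facing up (17 mm; outside 27 mm; bar 5 mm thick), its centre 24 mm from the pivot. It swivels stiffly (about 3 N at the ring), stands up to 0.8 rad to either side of straight ahead (tray's -x), and its angle is not measured: find it by feel or eye.
- vase: Grey unfired vase, 92 mm wide, 150 mm tall, on the bench (bystander), origin under its centre.
- cup: White cup, 80 mm wide, 85 mm tall (bystander), origin under its centre.
- sprayer: White bottle with blue cap, 68 mm wide, 170 mm tall (bystander), origin under its centre.
- scraper: Scraper, 160 mm long, lying on the bench beyond the tray's way (bystander).

How it is judged:
By the outcome, as a careful person would: the job done as asked, in the order asked, and still so for the second after the job is handed in, with the robot touching nothing.
It also fails if it takes over 72 s, if anything falls off the work surface, if the arm or the gripper's body presses on something with over 40 N, if the wrist force passes 120 N, or if a joint passes its speed limit or range.

## Working session

There is one attempt and no reset: what is moved stays moved. The work goes in short steps, Python scripts to look and compute and a tool call to move; the robot and the scene stay as the last step left them, time stands still between calls to the robot, and variables do not carry over. Pictures are saved under pics/ and viewed, at most 10 in all, crops included, and the job is handed in when it is done.

Besides the shell and the picture viewer there is one more tool, called after "Emit:" as name(argument=value, ...), one argument or row to a line, values as JSON. servo_tool: Moves the arm, as the interface text tells. Its arguments: {"type":"object","properties":{"moves":{"type":"array","items":{"type":"array","items":{"type":"number"}}},"claw":{"type":"number"},"force":{"type":"number"}},"required":["moves"]}

```bash
mkdir -p pics; ls; python3 - <<'E'
from workcell import *
import cv2
for n in ["top","side","wrist"]:
    cv2.imwrite(f"pics/{n}0.png",camera(n)[:,:,::-1]); print(n,get_calibration(n))
print(get_obs())
E
```

```text
pics
top {'fx': 486.6281637436575, 'fy': 486.6281637436575, 'cx': 323.9410349888895, 'cy': 235.11410479007813, 'rvec': array([ 2.15291964, -2.04955306,  0.22065346]), 'tvec': array([-0.04299969,  0.6466546 ,  1.19207836])}
side {'fx': 458.4921833507086, 'fy': 458.4921833507086, 'cx': 318.4417494573136, 'cy': 244.88536649591995, 'rvec': array([ 1.3632096 ,  2.0347809 , -0.97391665]), 'tvec': array([ 0.23444741, -0.28856031,  1.71688212])}
wrist {'fx': 371.64829954431775, 'fy': 371.64829954431775, 'cx': 326.71529768279623, 'cy': 239.9205544066955, 'tool_from_camera': array([[ 4.63586552e-04, -9.66222632e-01, -2.57708383e-01,
         6.61212915e-02],
       [ 9.99999850e-01,  5.23483076e-04, -1.63808071e-04,
         2.70176824e-04],
       [ 2.93181043e-04, -2.57708268e-01,  9.66222729e-01,
        -1.42403491e-01],
       [ 0.00000000e+00,  0.00000000e+00,  0.00000000e+00,
         1.00000000e+00]])}
{'time': 0.15, 'q': array([ 6.90404355e+01,  5.00296587e+00,  1.00474862e+01,  9.50988397e+01,
       -6.36346465e-04,  9.00012264e+01]), 'qd': array([-0.00766079, -0.09444302,  0.13164827,  0.02988355, -0.0591429 ,
       -0.02689208]), 'joint_efforts': array([-9.46611217e-04, -5.20762253e+01,  4.65043581e+01,  1.39362726e-02,
       -3.90031892e-05, -8.11508897e-06]), 'ee_pos': array([0.19668748, 0.51346238, 0.23077784]), 'tcp_rot': array([-1.79945681e+02,  6.37508834e-04,  1.59039210e+02]), 'wrist_force': array([ 0.38029399, -0.36199269, -0.94181062]), 'torque': array([-0.00713545,  0.02650206, -0.0199162 ]), 'grasp_force': 0.0, 'opening': 0.0857396422663845}
```

View pics/top0.png

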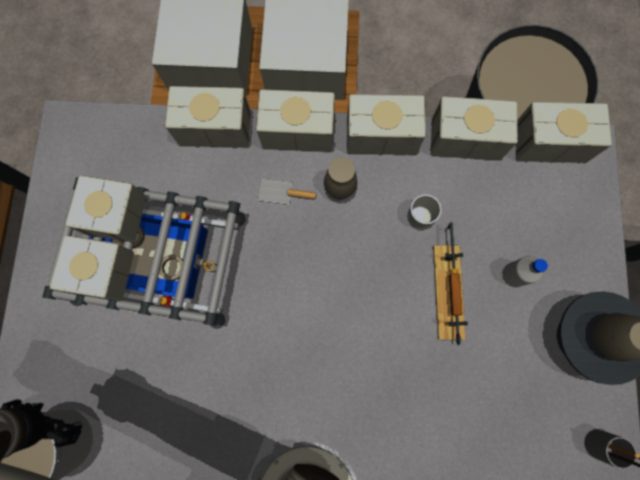

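View pics/side0.png

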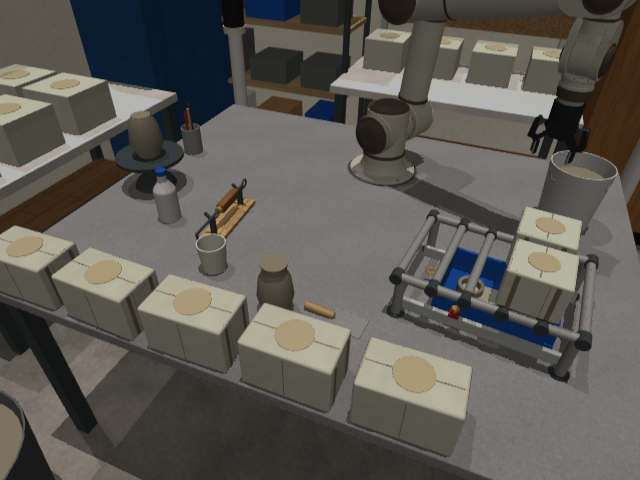

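The top view has the robot at bottom, so x is up and y is left. The rack is at about (150,250), with its mouth to the right, and the ring is near (208,266). The hook is in its rest at (450,290) with its bend at the top. Next I'll measure these.

```bash
cat > h.py <<'E'
from workcell import *
import numpy as np, cv2
from scipy.spatial.transform import Rotation as Rn
def cam(n):
    c=get_calibration(n); R=cv2.Rodrigues(c["rvec"])[0]; return c,R,-R.T@c["tvec"]
def ray(n,u,v):
    c,R,o=cam(n); d=R.T@np.array([(u-c["cx"])/c["fx"],(v-c["cy"])/c["fy"],1]); return o,d/np.linalg.norm(d)
def plane(n,u,v,z):
    o,d=ray(n,u,v); return o+d*(z-o[2])/d[2]
def proj(n,p):
    c,R,o=cam(n); q=R@np.array(p)+c["tvec"]; return c["fx"]*q[0]/q[2]+c["cx"],c["fy"]*q[1]/q[2]+c["cy"]
def wproj_ray(u,v,T,c):
    x,y=u-c["cx"],v-c["cy"]; r=np.hypot(x,y); th=r/c["fx"]
    d=np.array([np.sin(th)*x/r,np.sin(th)*y/r,np.cos(th)]); M=T@c["tool_from_camera"]
    return M[:3,3],M[:3,:3]@d
E
python3 - <<'E'
from h import *
np.set_printoptions(precision=4,suppress=True)
im=cv2.imread("pics/top0.png")
a=cv2.resize(im[215:355,420:500],None,fx=4,fy=4,interpolation=cv2.INTER_CUBIC)
b=cv2.resize(im[200:320,130:250],None,fx=4.6,fy=4.6,interpolation=cv2.INTER_CUBIC)
c=np.zeros((560,800,3),np.uint8); c[:560,:320]=a; b=b[:552,:480]; c[:b.shape[0],320:320+b.shape[1]]=b
cv2.imwrite("pics/crop1.png",c)
im2=cv2.imread("pics/side0.png")
a=cv2.resize(im2[170:250,185:265],None,fx=5,fy=5,interpolation=cv2.INTER_CUBIC)
b=cv2.resize(im2[240:330,400:490],None,fx=4.4,fy=4.4,interpolation=cv2.INTER_CUBIC)
cv2.imwrite("pics/crop2.png",np.hstack([a[:396],b[:396]]))
for nm,u,v,z in [("rack corner mouth top",240,207,.115),("mouth bot",217,319,.115),("back bot",47,294,.115),("ring",208,266,.04),("rod end",449,228,.07),("rod loop",458,343,.07),("vase",341,168,.15),("cup",425,207,.085),("spray",540,266,.17),("hand",455,293,.08)]:
    print(nm,plane("top",u,v,z))
E
```

```text
rack corner mouth top [0.7008 0.2045 0.115 ]
mouth bot [0.4186 0.2356 0.115 ]
back bot [0.4581 0.6565 0.115 ]
ring [0.557  0.2893 0.04  ]
rod end [ 0.683  -0.3353  0.07  ]
rod loop [ 0.3914 -0.3558  0.07  ]
vase [ 0.8045 -0.0465  0.15  ]
cup [ 0.7323 -0.2698  0.085 ]
spray [ 0.5765 -0.5233  0.17  ]
hand [ 0.5135 -0.3469  0.08  ]
```

View pics/crop1.png

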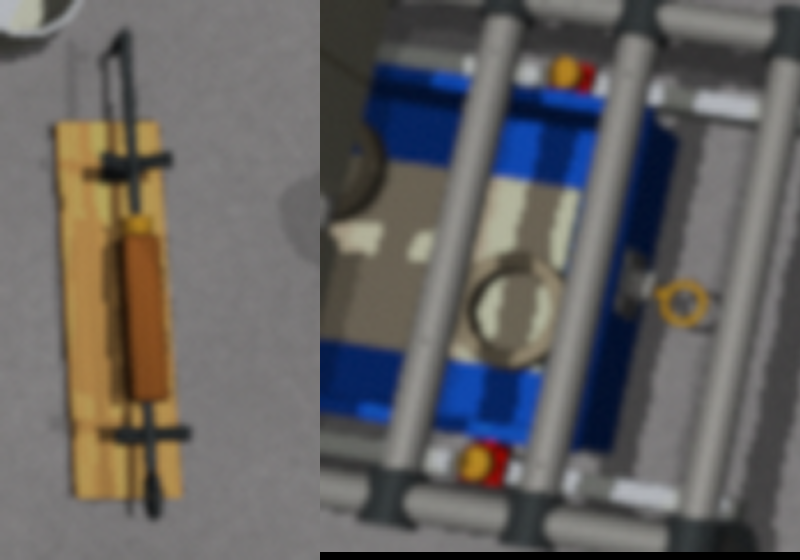

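View pics/crop2.png

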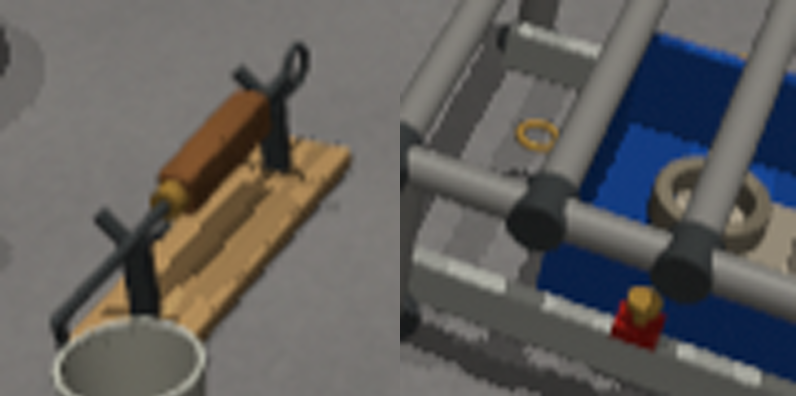

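The tray mouth faces −y, and the ring is visible in both views at about top (209,266) and side (432,270). The hook's bend end points to +x, near the cup. Next come the refined poses.

```bash
python3 - <<'E'
from h import *
np.set_printoptions(precision=4,suppress=True)
A=lambda x,y:(420+(x+.5)/4-.5,215+(y+.5)/4-.5)
B=lambda x,y:(130+(x-319.5)/4.6-.5,200+(y+.5)/4.6-.5)
C=lambda x,y:(400+(x-399.5)/4.4-.5,240+(y+.5)/4.4-.5)
print("cam",cam("top")[2],cam("side")[2])
for nm,p,z in [("rodend",A(125,32),.07),("rod ferrule",A(137,212),.07),("hfront",A(140,235),.084),("hback",A(150,400),.084),("rod back",A(150,410),.07),("loop",A(153,515),.07)]: print(nm,plane("top",*p,z))
for nm,p,z in [("p200",(B(775,100),B(697,490)),.126),("p115",(B(628,100),B(548,450)),.126),("p40",(B(490,100),B(405,460)),.126),("knob",(B(566,72),B(478,462)),.05)]:
    a,b=[plane("top",*q,z) for q in p]; d=a-b; print(nm,a,b,np.linalg.norm(d),"rack x yaw",np.degrees(np.arctan2(d[0],-d[1])))
im=cv2.imread("pics/top0.png");hs=cv2.cvtColor(im,cv2.COLOR_BGR2HSV)
# ring triangulation
o1,d1=ray("top",*B(685,302));o2,d2=ray("side",*C(540,133))
M=np.stack([d1,-d2],1);s=np.linalg.lstsq(M,o2-o1,rcond=None)[0];print("ring",o1+s[0]*d1,o2+s[1]*d2, plane("top",*B(685,302),.04),plane("side",*C(540,133),.04))
print("bracket",plane("top",*B(632,285),.04))
for nm,img,off,lo in [("top",im,(195,250,225,285),0),("side",cv2.imread("pics/side0.png"),(420,258,445,282),0)]:
    x0,y0,x1,y1=off;h=cv2.cvtColor(img[y0:y1,x0:x1],cv2.COLOR_BGR2HSV);m=((h[...,0]>12)&(h[...,0]<30)&(h[...,1]>90)).astype(np.uint8)
    print(nm);print("\n".join("".join(".#"[v] for v in r) for r in m)); ys,xs=np.nonzero(m);print(xs.min()+x0,xs.max()+x0,ys.min()+y0,ys.max()+y0,cv2.minEnclosingCircle(np.stack([xs+x0,ys+y0],1).astype(np.float32)))
E
```

```text
cam [ 0.3747 -0.0296  1.3038] [1.5092 0.3404 0.8321]
rodend [ 0.6977 -0.3403  0.07  ]
rod ferrule [ 0.5793 -0.3471  0.07  ]
hfront [ 0.5624 -0.3453  0.084 ]
hback [ 0.4598 -0.3506  0.084 ]
rod back [ 0.4546 -0.3542  0.07  ]
loop [ 0.3905 -0.3555  0.07  ]
p200 [0.6593 0.2277 0.126 ] [0.448  0.2491 0.126 ] 0.21244194014717996 rack x yaw 84.22055077938874
p115 [0.6554 0.3075 0.126 ] [0.4649 0.3294 0.126 ] 0.19183762778217914 rack x yaw 83.46416849250915
p40 [0.6518 0.3825 0.126 ] [0.456  0.4037 0.126 ] 0.19699105183728582 rack x yaw 83.80053090180971
knob [0.6885 0.367  0.05  ] [0.4621 0.3908 0.05  ] 0.22762083801392755 rack x yaw 83.99233630540995
ring [0.5587 0.2863 0.0428] [0.5579 0.2896 0.0435] [0.5591 0.287  0.04  ] [0.5537 0.2894 0.04  ]
bracket [0.5674 0.3183 0.04  ]
top
..............................
..............................
..............................
..............................
..............................
..............................
..............................
..............................
..............................
..............................
....
[... 841 characters left out ...]
658203)
side
.........................
.........................
.........................
.........................
.........................
.........................
.........................
.........................
.........................
.........####............
.......########..........
......###....###.........
......##......##.........
.......##......#.........
.......####...#..........
.........######..........
.............#...........
.........................
.........................
.........................
.........................
.........................
.........................
.........................
426 435 267 274 ((430.5, 270.1000061035156), 4.632588863372803)
```

Units first: shifts go in shares of 100 cm and turns go in shares of 2 pi rad. So -68.9 cm / 100 = -0.689, -65.4 cm / 100 = -0.654, -2.18 rad / 6.2832 = -0.347.

Emit:
servo_tool(
  moves=[
    [0.013,-0.034,0,-0.0175],
    [0.027,-0.069,0,-0.035],
    [0.04,-0.103,0,-0.0525],
    [0.053,-0.138,0,-0.07],
    [0.067,-0.172,0,-0.0875],
    [0.08,-0.207,0,-0.1035],
    [0.094,-0.241,0,-0.121],
    [0.107,-0.275,0,-0.1385],
    [0.12,-0.31,0,-0.156],
    [0.134,-0.344,0,-0.1735],
    [0.147,-0.379,0,-0.191],
    [0.16,-0.413,0,-0.2085],
    [0.174,-0.448,0,-0.226],
    [0.187,-0.482,0,-0.2435],
    [0.2,-0.516,0,-0.261],
    [0.214,-0.551,0,-0.2769],
    [0.227,-0.585,0,-0.2944],
    [0.24,-0.62,0,-0.3119],
    [0.254,-0.654,0,-0.3295],
    [0.267,-0.689,0,-0.347],
  ],
  claw=0.3,
)

```text
time: 1.82
ee_pos: [0.464, -0.1773, 0.2311]
tcp_rot: [-180.0, -0.0, 33.8]
wrist_force: [0.6, -0.4, -0.5]
opening: 0.0596
grasp_force: 0.0
```

```bash
python3 -c "
from h import *
o=get_obs();print(o['time'],o['ee_pos'],o['tcp_rot'],o['opening'],o['wrist_force'],o['q'])"
```

```text
1.8167 [ 0.46396317 -0.17734642  0.23107655] [-1.79995382e+02 -3.94786571e-03  3.38029829e+01] 0.05959224514114763 [ 0.60545246 -0.36543421 -0.51731766] [-2.09223582e+01 -2.32645889e+00  2.61150664e+00  9.49394561e+01
  5.89011189e-03  1.25274659e+02]
```

Converted, -17.2 cm / 100 = -0.172, 6.7 cm / 100 = 0.067, -0.545 rad / 6.2832 = -0.0867.

Emit:
servo_tool(
  moves=[
    [0.014,-0.034,0,-0.0175],
    [0.027,-0.069,0,-0.035],
    [0.04,-0.103,-0.01,-0.0525],
    [0.054,-0.138,-0.03,-0.07],
    [0.067,-0.172,-0.05,-0.0867],
    [0.067,-0.172,-0.07,-0.0867],
    [0.067,-0.172,-0.08,-0.0867],
    [0.067,-0.172,-0.08,-0.0867],
    [0.067,-0.172,-0.08,-0.0867],
    [0.067,-0.172,-0.08,-0.0867],
  ],
)

```text
time: 2.65
ee_pos: [0.5311, -0.3468, 0.1535]
tcp_rot: [179.9, -0.1, 3.0]
wrist_force: [-0.4, -0.1, 0.4]
opening: 0.0597
grasp_force: 0.0
```

```bash
python3 - <<'E'
from h import *
o=get_obs();print(o['time'],o['ee_pos'],o['tcp_rot'],o['opening'],o['wrist_force'])
cv2.imwrite("pics/w1.png",camera("wrist")[:,:,::-1])
E
```

```text
2.65 [ 0.53108155 -0.34675098  0.15352295] [ 1.79916972e+02 -1.20546828e-01  2.99107533e+00] 0.05973021378516542 [-0.44164224 -0.14808784  0.38469167]
```

View pics/w1.png

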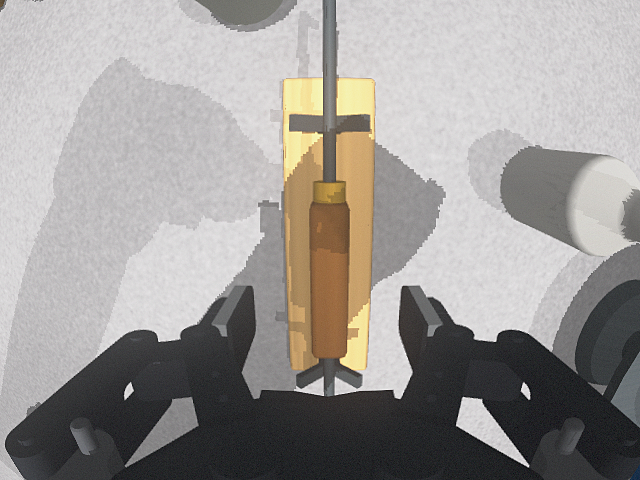

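The handle runs along the picture's vertical axis, from front (330,203) to back (330,356), centred between the fingers. The front bracket is at (330,123). Next I'll check the offsets.

```bash
python3 - <<'E'
from h import *
np.set_printoptions(precision=4,suppress=True)
T=np.eye(4);T[:3,:3]=Rn.from_euler("xyz",[179.92,-.12,2.99],degrees=True).as_matrix();T[:3,3]=[.5311,-.3468,.1535]
c=get_calibration("wrist")
for nm,u,v,z in [("front",329,203,.084),("back",329,352,.084),("rod",330,150,.074),("rod2",329,60,.074),("bracket",329,123,.08),("bracket b",330,380,.07)]:
    o,d=wproj_ray(u,v,T,c);p=o+d*(z-o[2])/d[2];print(nm,p,"tool",(np.linalg.inv(T)@np.append(p,1))[:3])
E
```

```text
front [ 0.5609 -0.346   0.084 ] tool [0.0297 0.0007 0.0696]
back [ 0.4621 -0.3514  0.084 ] tool [-0.0693  0.0009  0.0694]
rod [ 0.5913 -0.3451  0.074 ] tool [0.06   0.0013 0.0796]
rod2 [ 0.6458 -0.3416  0.074 ] tool [0.1146 0.0007 0.0797]
bracket [ 0.607  -0.3436  0.08  ] tool [0.0758 0.0007 0.0737]
bracket b [ 0.4285 -0.3542  0.07  ] tool [-0.103   0.0019  0.0833]
```

Converted, -10 cm / 100 = -0.1, -9.6 cm / 100 = -0.096.

Emit:
servo_tool(
  moves=[
    [0,-0.001,-0.02,0],
    [0,-0.001,-0.04,0],
    [0,-0.001,-0.06,0],
    [0,-0.001,-0.08,0],
    [0,-0.001,-0.09,0],
    [0,-0.001,-0.096,0],
    [0,-0.001,-0.1,0],
    [0,-0.001,-0.1,0],
    [0,-0.001,-0.1,0],
  ],
)

```text
time: 3.45
ee_pos: [0.5312, -0.3486, 0.0525]
tcp_rot: [179.9, -0.1, 2.9]
wrist_force: [0.3, -0.1, -0.4]
opening: 0.0597
grasp_force: 0.0
```

Emit:
servo_tool(
  moves=[
    [0,0,0,0],
    [0,0,0,0],
    [0,0,0,0],
    [0,0,0,0],
    [0,0,0,0],
    [0,0,0,0],
    [0,0,0,0],
    [0,0,0,0],
  ],
  claw=1,
  force=60,
)

```text
time: 4.12
ee_pos: [0.531, -0.3484, 0.052]
tcp_rot: [180.0, -0.1, 2.9]
wrist_force: [0.0, 3.0, 6.4]
opening: 0.0232
grasp_force: 58.7
```

Converted, 36 cm / 100 = 0.36, 34 cm / 100 = 0.34, 0.15 rad / 6.2832 = 0.0239.

Emit:
servo_tool(
  moves=[
    [0,0,0.01,0],
    [0,0,0.03,0],
    [0,0,0.06,0],
    [0,0,0.09,0],
    [0,0,0.12,0],
    [0,0,0.14,0],
    [0,0,0.15,0],
    [0,0.01,0.15,0.008],
    [0,0.04,0.15,0.0239],
    [0,0.07,0.15,0.0414],
    [0,0.1,0.15,0.0589],
    [0,0.13,0.15,0.0764],
    [0,0.16,0.15,0.0939],
    [0,0.19,0.15,0.1114],
    [0,0.22,0.15,0.1289],
    [0,0.25,0.15,0.1464],
    [0,0.28,0.15,0.1639],
    [0,0.31,0.15,0.1814],
    [0,0.34,0.15,0.1989],
    [0,0.36,0.15,0.2133],
  ],
)

```text
time: 5.78
ee_pos: [0.5302, 0.0138, 0.2006]
tcp_rot: [-179.9, -0.0, 80.1]
wrist_force: [0.2, -0.8, -1.0]
opening: 0.0231
grasp_force: 59.1
```

Converted, -13.4 cm / 100 = -0.134, -13 cm / 100 = -0.13, 0.074 rad / 6.2832 = 0.0118.

Emit:
servo_tool(
  moves=[
    [0,0.01,0,0.008],
    [0,0.016,0,0.0118],
    [0,0.016,-0.02,0.0118],
    [0,0.016,-0.04,0.0118],
    [0,0.016,-0.06,0.0118],
    [0,0.016,-0.08,0.0118],
    [0,0.016,-0.1,0.0118],
    [0,0.016,-0.12,0.0118],
    [0,0.016,-0.13,0.0118],
    [0,0.016,-0.134,0.0118],
    [0,0.016,-0.134,0.0118],
    [0,0.016,-0.134,0.0118],
    [0,0.016,-0.134,0.0118],
  ],
)

```text
time: 6.87
ee_pos: [0.5315, 0.0276, 0.0686]
tcp_rot: [179.9, -0.0, 83.9]
wrist_force: [0.2, 0.2, -0.3]
opening: 0.0232
grasp_force: 59.2
```

```bash
python3 - <<'E'
from h import *
o=get_obs();print(o['time'],o['ee_pos'],o['tcp_rot'],o['opening'],o['wrist_force'])
t=camera("top")[:,:,::-1];s=camera("side")[:,:,::-1]
cv2.imwrite("pics/t1.png",t);cv2.imwrite("pics/s1.png",s)
f=lambda i,x,y:cv2.resize(np.ascontiguousarray(i[y:y+110,x:x+80]),None,fx=5,fy=5,interpolation=cv2.INTER_CUBIC)
cv2.imwrite("pics/c3.png",np.hstack([f(t,195,210),f(s,385,220)]))
for d in (.181,.185):
  x,y,z=o['ee_pos'];print(proj("top",[x+.106*.161,y+.994*.161,z-.018]),proj("side",[x+.106*.161,y+.994*.161,z-.018]))
E
```

```text
6.8667 [0.53145577 0.02755032 0.0685664 ] [ 1.79898233e+02 -1.45748336e-02  8.39099410e+01] 0.02316564647739477 [ 0.19061709  0.16377598 -0.25442462]
(np.float64(245.66437260851626), np.float64(270.5037960493115)) (np.float64(394.6335601627581), np.float64(255.9172665958205))
(np.float64(245.66437260851626), np.float64(270.5037960493115)) (np.float64(394.6335601627581), np.float64(255.9172665958205))
```

View pics/c3.png

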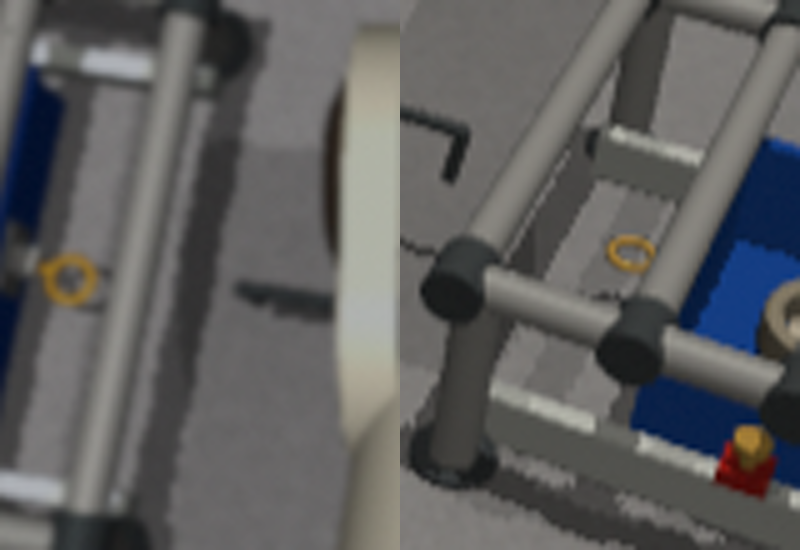

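The crop shows the hook point in the side view at about (394.5,256.3), and in the top view the bend end at about (242,266.5) in full-image pixels. The ring hole is at top (208.6,265.3) and side (431,270).

```bash
python3 - <<'E'
from h import *
np.set_printoptions(precision=4,suppress=True)
x,y,z=get_obs()['ee_pos'];g=np.array([x,y,z+.018]);ax=np.array([.1063,.9943,0])
print("bend end pred top",proj("top",g+ax*.169),"bend side",proj("side",g+ax*.169),"tip side",proj("side",g+ax*.161+[0,0,-.036]))
t=cv2.imread("pics/t1.png").astype(int);s=cv2.imread("pics/s1.png").astype(int)
print("top gray");print(t[258:278,238:252].sum(2)//3)
print("side gray");print(s[238:262,384:404].sum(2)//3)
for nm,i,(x0,y0,x1,y1) in [("top",t,(200,250,222,285)),("side",s,(420,255,445,285))]:
    h=cv2.cvtColor(i[y0:y1,x0:x1].astype(np.uint8),cv2.COLOR_BGR2HSV);m=((h[...,0]>12)&(h[...,0]<30)&(h[...,1]>90)).astype(np.uint8)
    print("\n".join("".join(".#"[v] for v in r) for r in m))
for p in [(208.6,265.3),(209.2,265.5)]: print(plane("top",*p,.04))
for p in [(431,270),(430.8,270.3)]: print(plane("side",*p,.04))
E
```

```text
bend end pred top (np.float64(240.22082503936645), np.float64(267.9520922130528)) bend side (np.float64(399.16764886605864), np.float64(246.35426471160267)) tip side (np.float64(394.6748595395676), np.float64(255.95892703436155))
top gray
[[ 59  82  98 102 103 104 103 102 102 101 103 102 102 101]
 [ 61  83 100 102 102 101 101 101 102 102 103 103 101 100]
 [ 69  89 100 103 101 100 100  99 100 101 102 102  99  98]
 [ 77  96 102 102 101  99  99  98  99 100 102 102 100 100]
 [ 81  99 104 103 101  99  99  99  99 101 102 103 103 102]
 [ 80  96 103 103 102 101  99  98  99 101 101 102 102 101]
 [ 80  96 101 101 100  99  99  98  99 101 101 101 103 103]
 [ 81  96 100  99  92  88  89  92  96  97  99  99 101 101]
 [ 81  96  98  91  76  66  67  73  78  81  82  85  89  90]
 [ 88  98  97  82  63  50  48  52  55  56  56  60  65  67]
 [ 94  99  97  83  64  49  44  43  44  44  44  45  49  49]
 [ 97 100  99  91  77  64  52  41  36  36  43  47  46  45]
 [ 98 102 101  99  94  86  75  56  45  46  58  58  49  45]
 [ 98 102 101  99  99  96  93  83  73  74  80  72  56  49]
 [100 101  99  98  98  99  98  96  
[... 3347 characters left out ...]
..........
.........................
.........................
.........................
.........................
.........................
.........####............
.......########..........
......###....###.........
......##......##.........
.......##......#.........
.......####...#..........
.........######..........
.............#...........
.........................
.........................
.........................
.........................
.........................
.........................
.........................
.........................
.........................
.........................
[0.559  0.2879 0.04  ]
[0.5585 0.2863 0.04  ]
[0.5548 0.2884 0.04  ]
[0.5562 0.2882 0.04  ]
```

Converted, 10 cm / 100 = 0.1, 9.5 cm / 100 = 0.095.

Emit:
servo_tool(
  moves=[
    [0.001,0.01,0,0],
    [0.002,0.03,0,0],
    [0.004,0.05,0,0],
    [0.005,0.07,0,0],
    [0.0065,0.085,0,0],
    [0.0075,0.095,0,0],
    [0.0075,0.1,0,0],
    [0.0075,0.1,0,0],
    [0.0075,0.1,0,0],
    [0.0075,0.1,0,0],
  ],
)

```text
time: 7.8
ee_pos: [0.5382, 0.127, 0.0673]
tcp_rot: [-180.0, 0.0, 83.9]
wrist_force: [0.5, -0.2, -2.0]
opening: 0.0231
grasp_force: 59.1
```

```bash
python3 - <<'E'
from h import *
o=get_obs();print(o['time'],o['ee_pos'],o['tcp_rot'],o['opening'],o['wrist_force'])
t=camera("top")[:,:,::-1];s=camera("side")[:,:,::-1]
cv2.imwrite("pics/t2.png",t);cv2.imwrite("pics/s2.png",s)
f=lambda i,x,y:cv2.resize(np.ascontiguousarray(i[y:y+60,x:x+50]),None,fx=8,fy=8,interpolation=cv2.INTER_CUBIC)
cv2.imwrite("pics/c4.png",np.hstack([f(t,190,235),f(s,405,235)]))
x,y,z=o['ee_pos'];g=np.array([x,y,z+.018]);ax=np.array([.1063,.9943,0])
for n in("top","side"): print(n,"bend",proj(n,g+ax*.169),"tip",proj(n,g+ax*.161+[0,0,-.036]),"tip lowered",proj(n,g+ax*.162+[0,0,.04-g[2]]))
E
```

```text
7.8 [0.53820116 0.12703868 0.06729879] [-1.79997978e+02  1.10062210e-02  8.38946254e+01] 0.02309626236663485 [ 0.47051137 -0.23909598 -1.97630346]
top bend (np.float64(201.45847812129003), np.float64(263.45492341576977)) tip (np.float64(207.90944007778558), np.float64(266.13525081511574)) tip lowered (np.float64(208.3749669907687), np.float64(266.62464797811964))
side bend (np.float64(436.4511633673358), np.float64(257.68914370615755)) tip (np.float64(431.05341787349613), np.float64(267.31659034072305)) tip lowered (np.float64(430.8290619863596), np.float64(270.113264975594))
```

View pics/c4.png

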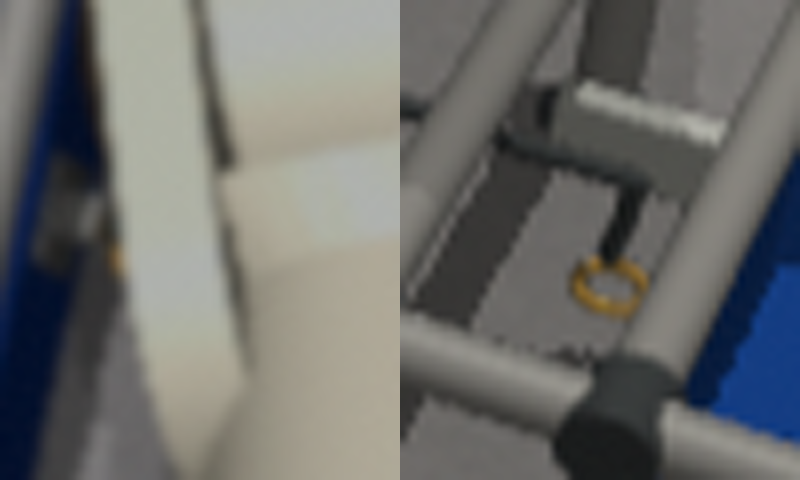

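The side crop shows the point at (430.6,267.3), directly above the ring. The predicted lowered position (430.8,270.1) matches the ring centre (430.9,270.2), so I'll lower gently.

Converted, -1 cm / 100 = -0.01, -0.9 cm / 100 = -0.009.

Emit:
servo_tool(
  moves=[
    [0,0,-0.002,0],
    [0,0,-0.004,0],
    [0,0,-0.006,0],
    [0,0,-0.008,0],
    [0,0,-0.009,0],
    [0,0,-0.01,0],
    [0,0,-0.01,0],
    [0,0,-0.01,0],
  ],
)

```text
time: 8.57
ee_pos: [0.5382, 0.1276, 0.0572]
tcp_rot: [-180.0, 0.0, 83.9]
wrist_force: [-1.0, 0.1, -0.9]
opening: 0.0231
grasp_force: 59.1
```

No contact force. I'll go deeper, to a point z of about 0.025.

Converted, -1.4 cm / 100 = -0.014, -1.3 cm / 100 = -0.013.

Emit:
servo_tool(
  moves=[
    [0,0,-0.002,0],
    [0,0,-0.004,0],
    [0,0,-0.006,0],
    [0,0,-0.008,0],
    [0,0,-0.01,0],
    [0,0,-0.012,0],
    [0,0,-0.013,0],
    [0,0,-0.014,0],
    [0,0,-0.014,0],
  ],
)

```text
time: 9.32
ee_pos: [0.5381, 0.1276, 0.0431]
tcp_rot: [-180.0, 0.0, 83.9]
wrist_force: [0.5, 0.1, -1.6]
opening: 0.023
grasp_force: 59.1
```

Converted, -2 cm / 100 = -0.02, -1.6 cm / 100 = -0.016.

Emit:
servo_tool(
  moves=[
    [0,-0.002,0,0],
    [0,-0.004,0,0],
    [0,-0.006,0,0],
    [0,-0.008,0,0],
    [0,-0.01,0,0],
    [0,-0.012,0,0],
    [0,-0.014,0,0],
    [0,-0.016,0,0],
    [0,-0.018,0,0],
    [0,-0.02,0,0],
  ],
)

```text
time: 10.15
ee_pos: [0.5383, 0.1074, 0.0433]
tcp_rot: [180.0, -0.0, 83.9]
wrist_force: [1.0, 4.2, -1.6]
opening: 0.0232
grasp_force: 59.0
```

```bash
python3 - <<'E'
from h import *
o=get_obs();print(o['time'],o['ee_pos'],o['tcp_rot'],o['wrist_force'],o['torque'])
t=camera("top")[:,:,::-1];s=camera("side")[:,:,::-1]
cv2.imwrite("pics/t3.png",t);cv2.imwrite("pics/s3.png",s)
f=lambda i,x,y:cv2.resize(np.ascontiguousarray(i[y:y+75,x:x+50]),None,fx=8,fy=8,interpolation=cv2.INTER_CUBIC)
cv2.imwrite("pics/c5.png",np.hstack([f(t,180,235),f(s,395,225)]))
E
```

```text
10.15 [0.53827624 0.10744329 0.04332537] [ 1.79994247e+02 -7.27248519e-03  8.39277216e+01] [ 1.0384228   4.24729031 -1.58432006] [ 0.79838864 -0.04781381  0.00476066]
```

View pics/c5.png

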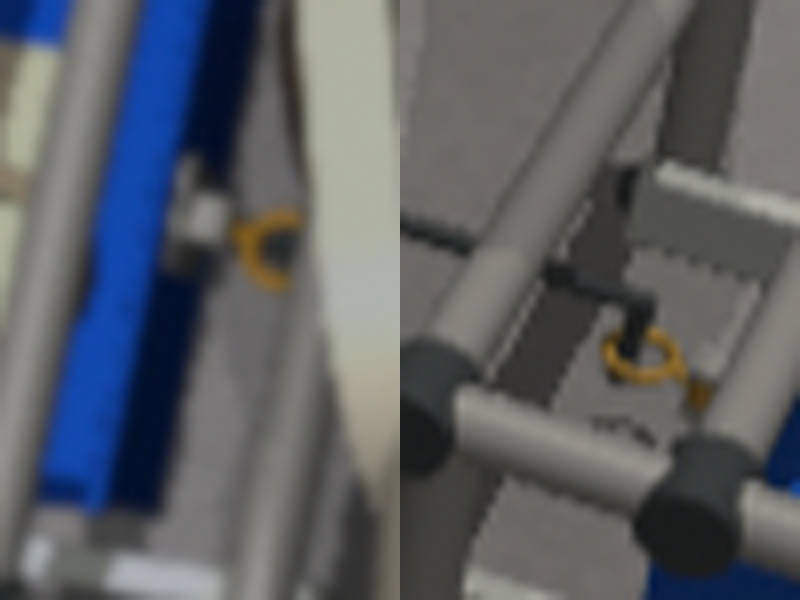

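The top crop shows the ring caught, with its centre near (214,265.6) and the pivot near (204.6,261.5). The force is about 4 N. I'll draw along the rack axis and ease about 7 mm sideways onto the pivot's line.

Converted, -6 cm / 100 = -0.06, -4.5 cm / 100 = -0.045.

Emit:
servo_tool(
  moves=[
    [0,-0.003,0,0],
    [0,-0.006,0,0],
    [0.0001,-0.009,0,0],
    [0.0001,-0.012,0,0],
    [0.0002,-0.015,0,0],
    [0.0002,-0.018,0,0],
    [0.0003,-0.021,0,0],
    [0.0003,-0.024,0,0],
    [0.0003,-0.027,0,0],
    [0.0004,-0.03,0,0],
    [0.0004,-0.033,0,0],
    [0.0004,-0.036,0,0],
    [0.0005,-0.039,0,0],
    [0.0005,-0.042,0,0],
    [0.0005,-0.045,0,0],
    [0.0006,-0.048,0,0],
    [0.0006,-0.051,0,0],
    [0.0006,-0.054,0,0],
    [0.0006,-0.057,0,0],
    [0.0006,-0.06,0,0],
  ],
)

```text
time: 11.92
ee_pos: [0.5388, 0.0473, 0.0433]
tcp_rot: [-180.0, 0.0, 83.9]
wrist_force: [0.1, 4.5, -2.4]
opening: 0.0231
grasp_force: 59.1
```

Converted, -6 cm / 100 = -0.06, -4.5 cm / 100 = -0.045.

Emit:
servo_tool(
  moves=[
    [-0.0003,-0.003,0,0],
    [-0.0006,-0.006,0,0],
    [-0.001,-0.009,0,0],
    [-0.0013,-0.012,0,0],
    [-0.0016,-0.015,0,0],
    [-0.0019,-0.018,0,0],
    [-0.0022,-0.021,0,0],
    [-0.0026,-0.024,0,0],
    [-0.0029,-0.027,0,0],
    [-0.0032,-0.03,0,0],
    [-0.0035,-0.033,0,0],
    [-0.0038,-0.036,0,0],
    [-0.0042,-0.039,0,0],
    [-0.0045,-0.042,0,0],
    [-0.0048,-0.045,0,0],
    [-0.0051,-0.048,0,0],
    [-0.0054,-0.051,0,0],
    [-0.0058,-0.054,0,0],
    [-0.0061,-0.057,0,0],
    [-0.0064,-0.06,0,0],
  ],
)

```text
time: 13.58
ee_pos: [0.5324, -0.0127, 0.0433]
tcp_rot: [-180.0, -0.0, 83.9]
wrist_force: [1.2, 4.6, -1.2]
opening: 0.0231
grasp_force: 59.1
```

```bash
python3 - <<'E'
from h import *
o=get_obs();print(o['time'],o['ee_pos'],o['tcp_rot'],o['wrist_force'],o['torque'])
t=camera("top")[:,:,::-1]
cv2.imwrite("pics/t4.png",t)
f=lambda i,x,y:cv2.resize(np.ascontiguousarray(i[y:y+140,x:x+200]),None,fx=4,fy=4,interpolation=cv2.INTER_CUBIC)
cv2.imwrite("pics/c6.png",f(t,120,195))
E
```

```text
13.5833 [ 0.53235699 -0.01267722  0.0432662 ] [-1.79994554e+02 -1.48808660e-03  8.39278127e+01] [ 1.17157912  4.561018   -1.21288505] [ 0.80654951 -0.06844692  0.02408221]
```

View pics/c6.png

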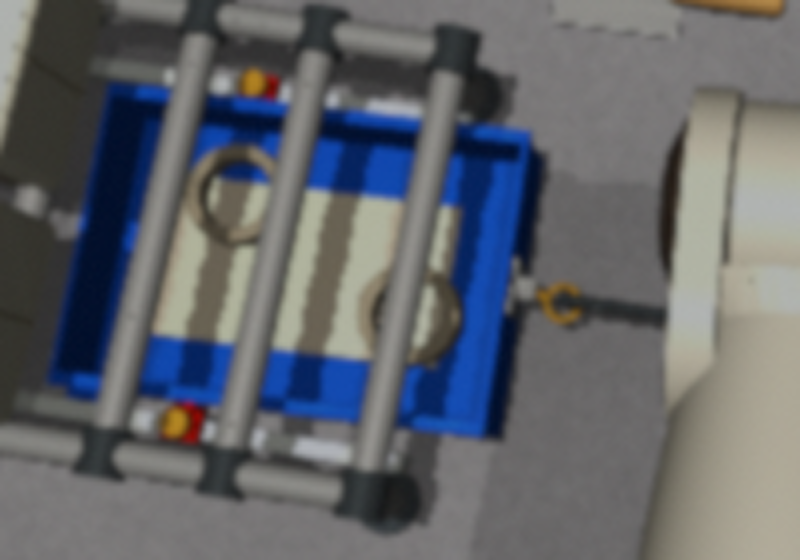

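The tray comes straight. The ring is aligned, with pivot near (251,267) and ring near (260,270) in full-image pixels, and the ears are well short of the red lugs. I'll pull 40 mm more, then measure the ear-to-lug gap.

Converted, -4 cm / 100 = -0.04, -2.5 cm / 100 = -0.025.

Emit:
servo_tool(
  moves=[
    [-0.0003,-0.0025,0,0],
    [-0.0005,-0.005,0,0],
    [-0.0008,-0.0075,0,0],
    [-0.0011,-0.01,0,0],
    [-0.0013,-0.0125,0,0],
    [-0.0016,-0.015,0,0],
    [-0.0019,-0.0175,0,0],
    [-0.0021,-0.02,0,0],
    [-0.0024,-0.0225,0,0],
    [-0.0027,-0.025,0,0],
    [-0.0029,-0.0275,0,0],
    [-0.0032,-0.03,0,0],
    [-0.0035,-0.0325,0,0],
    [-0.0037,-0.035,0,0],
    [-0.004,-0.0375,0,0],
    [-0.0042,-0.039,0,0],
    [-0.0043,-0.04,0,0],
    [-0.0043,-0.04,0,0],
  ],
)

```text
time: 15.13
ee_pos: [0.5281, -0.0527, 0.0433]
tcp_rot: [-180.0, 0.0, 83.9]
wrist_force: [0.4, 2.8, -1.2]
opening: 0.0235
grasp_force: 59.1
```

```bash
python3 - <<'E'
from h import *
o=get_obs();print(o['time'],o['ee_pos'],o['wrist_force'])
t=np.ascontiguousarray(camera("top")[:,:,::-1]);s=np.ascontiguousarray(camera("side")[:,:,::-1])
cv2.imwrite("pics/t5.png",t);cv2.imwrite("pics/s5.png",s)
def asc(i,x0,y0,x1,y1):
    h=cv2.cvtColor(i[y0:y1,x0:x1],cv2.COLOR_BGR2HSV).astype(int);H,S,V=h[...,0],h[...,1],h[...,2]
    m=np.full(H.shape,".");m[(H>100)&(H<130)&(S>120)]="b";m[((H<8)|(H>172))&(S>120)]="R";m[(H>=8)&(H<30)&(S>120)]="y";m[(V<60)&(m==".")]="k"
    print(x0,y0);print("\n".join("".join(r) for r in m))
asc(t,135,208,200,228);asc(t,125,285,190,312);asc(s,430,265,540,350)
E
```

```text
15.1333 [ 0.5280901  -0.05270704  0.0433069 ] [ 0.415263    2.81109955 -1.20163159]
135 208
kkkkkkkkkkkkkk.........................kkkkkkkkkkkkkkkkkkkkk.....
kkkkkkkk...............................kkkkkkkkkkkkkkkkkkkk......
kkkkkkk................................kkkk.k...kkkkkkkkkkk......
kkkkkkk..............................................kkkkk.......
kkkkkkk........................................yyy......kk.......
kkkkkkkk......................................yyyyyy.............
kkkkkkkkkkk..................................yyyyyyyRRR..........
kkkkkkkkkkkkkkkk.............................yyyyyyyRRR..........
kkkkkkkkkkkkkkkkkkkkkkk......................yyyyyyyRRR..........
kkkkkkkkkkkkk......kkkkkkk...................yyyyyyyRR...........
kkkkkkkkkkkk..................................yyyyyRRR...........
kkkkkkkkkkkk.........................bbbbbbbbb...................
kkkkkkkkkkkk.........................bbbbbbbbbbbbbb..............
kkkkkkkkkkk.........................bbbbbbbbbbbbbbbbbbbbb........
kkkkkkkkkkk........................kbbbbbbbbbbbbbbbbbbbbb........
kkkkkkkkkkk.......
[... 10844 characters left out ...]
...............................kk.
........................................kkkkkkkkkkkk..........................................................
...........................................kkkkkkkkkkk...............k........................................
..............................................kk.kkkkk...............kkk......................................
................................................kkkkkkkkkkk..........kkkkkk...................................
.................................................kkkkkkkkkkkkkk......kkkkkkkkkk...............................
..................................................kkkkkkkkkkkkkkkk.kkkkkkkkkkkkk..............................
```

The side mask shows the tray's near ear almost at the red lug, with a gap of about 1 px. From here I'll creep.

Converted, -0.12 cm / 100 = -0.0012, -0.09 cm / 100 = -0.0009.

Emit:
servo_tool(
  moves=[
    [0,-0.0003,0,0],
    [-0.0001,-0.0006,0,0],
    [-0.0001,-0.0009,0,0],
    [-0.0001,-0.0012,0,0],
    [-0.0001,-0.0012,0,0],
  ],
)

```text
time: 15.65
ee_pos: [0.528, -0.0535, 0.0433]
tcp_rot: [-180.0, -0.0, 83.9]
wrist_force: [0.9, 4.3, -1.6]
opening: 0.0229
grasp_force: 59.0
```

Converted, -0.12 cm / 100 = -0.0012, -0.09 cm / 100 = -0.0009.

Emit:
servo_tool(
  moves=[
    [0,-0.0003,0,0],
    [-0.0001,-0.0006,0,0],
    [-0.0001,-0.0009,0,0],
    [-0.0001,-0.0012,0,0],
    [-0.0001,-0.0012,0,0],
  ],
)

```text
time: 16.07
ee_pos: [0.5279, -0.0548, 0.0433]
tcp_rot: [-180.0, -0.0, 83.9]
wrist_force: [-0.1, 3.7, -1.8]
opening: 0.0231
grasp_force: 59.1
```

Converted, -0.15 cm / 100 = -0.0015, -0.12 cm / 100 = -0.0012.

Emit:
servo_tool(
  moves=[
    [0,-0.0003,0,0],
    [-0.0001,-0.0006,0,0],
    [-0.0001,-0.0009,0,0],
    [-0.0001,-0.0012,0,0],
    [-0.0001,-0.0015,0,0],
    [-0.0001,-0.0015,0,0],
  ],
)

```text
time: 16.57
ee_pos: [0.5278, -0.0564, 0.0433]
tcp_rot: [-180.0, 0.0, 83.9]
wrist_force: [-0.1, 4.2, -1.5]
opening: 0.0231
grasp_force: 59.1
```

Converted, -0.15 cm / 100 = -0.0015, -0.12 cm / 100 = -0.0012.

Emit:
servo_tool(
  moves=[
    [0,-0.0003,0,0],
    [-0.0001,-0.0006,0,0],
    [-0.0001,-0.0009,0,0],
    [-0.0001,-0.0012,0,0],
    [-0.0002,-0.0015,0,0],
    [-0.0002,-0.0015,0,0],
  ],
)

```text
time: 17.07
ee_pos: [0.5276, -0.0579, 0.0433]
tcp_rot: [180.0, 0.0, 83.9]
wrist_force: [0.9, 4.0, -0.6]
opening: 0.0234
grasp_force: 59.1
```

```bash
cat >> h.py <<'E'
def asc(i,x0,y0,x1,y1):
    h=cv2.cvtColor(i[y0:y1,x0:x1],cv2.COLOR_BGR2HSV).astype(int);H,S,V=h[...,0],h[...,1],h[...,2]
    m=np.full(H.shape,".");m[(H>100)&(H<130)&(S>120)]="b";m[((H<8)|(H>172))&(S>120)]="R";m[(H>=8)&(H<30)&(S>120)]="y";m[(V<60)&(m==".")]="k"
    print(x0,y0);print("\n".join("".join(r) for r in m))
E
python3 - <<'E'
from h import *
s=np.ascontiguousarray(camera("side")[:,:,::-1]);cv2.imwrite("pics/s6.png",s)
asc(s,440,302,490,322)
E
```

```text
440 302
bbbbbbbbbbbbbbbbbkkkkkkkkkkkkkk...................
bbbbbbbbbbbbbbbbbkkkkkkkkkkkkkk...................
bbbbbbbbbbbbbbbbbbkkkkkkkkkkkkk...................
bbbbbbbbbbbb.yyy..kkkkkkkkkkkkk...................
bbbbbbbbbbbbyyyyyykkkkkkkkkkkkkkk.................
bbbbbbbbbbb.yyyyyyykbkkkkkkkkbbb..k...............
bbbbbbbbbb.Ryyyyyyy.bbbkkkkbbbbbbbb...............
..bbbbbbbbRRyyyyyyy.bbbbbbbbbbbbbbb...............
.....bbbb.RRyyyyyyykbbbbbbbbbbbbbbb...............
.........RRRRyyyyyy.bbbbbbbbbbbbbbb..........k....
.........RRRRyyyyyRRkbbbbbbbbbbbbbb.............k.
.........RRRRyyyRRRRbbbbbbbbbbbbbb................
........RRRRRRRRRRRRbbbbbbbbbbbbbb................
........RRRRRRRRRRRkbbbbbbbbbbbbbb................
........RRRRRRRRRRR..bbbbbbbbbbbb.................
...........RRRRRRRR.....bbbbbbbbb.................
..............RRRR.........bbbbbb.................
.................R............bb..................
..................................................
..................................................
```

Converted, -0.15 cm / 100 = -0.0015, -0.12 cm / 100 = -0.0012.

Emit:
servo_tool(
  moves=[
    [0,-0.0003,0,0],
    [-0.0001,-0.0006,0,0],
    [-0.0001,-0.0009,0,0],
    [-0.0001,-0.0012,0,0],
    [-0.0002,-0.0015,0,0],
    [-0.0002,-0.0015,0,0],
  ],
)

```text
time: 17.62
ee_pos: [0.5274, -0.0594, 0.0433]
tcp_rot: [-180.0, 0.0, 83.9]
wrist_force: [0.5, 3.3, -1.8]
opening: 0.023
grasp_force: 59.1
```

The tray's rear edge is at about 474 px and the lug's rear at 459. The ear is about 9 px deep, so roughly 10 mm remains.

Converted, -0.4 cm / 100 = -0.004, -0.36 cm / 100 = -0.0036.

Emit:
servo_tool(
  moves=[
    [0,-0.0004,0,0],
    [-0.0001,-0.0008,0,0],
    [-0.0001,-0.0012,0,0],
    [-0.0002,-0.0016,0,0],
    [-0.0002,-0.002,0,0],
    [-0.0003,-0.0024,0,0],
    [-0.0003,-0.0028,0,0],
    [-0.0003,-0.0032,0,0],
    [-0.0004,-0.0036,0,0],
    [-0.0004,-0.004,0,0],
    [-0.0004,-0.004,0,0],
  ],
)

```text
time: 18.53
ee_pos: [0.5269, -0.0628, 0.0431]
tcp_rot: [-180.0, -0.1, 84.0]
wrist_force: [0.9, 7.4, -2.6]
opening: 0.0233
grasp_force: 59.0
```

Converted, -0.15 cm / 100 = -0.0015, -0.12 cm / 100 = -0.0012.

Emit:
servo_tool(
  moves=[
    [0,-0.0003,0,0],
    [-0.0001,-0.0006,0,0],
    [-0.0001,-0.0009,0,0],
    [-0.0001,-0.0012,0,0],
    [-0.0002,-0.0015,0,0],
    [-0.0002,-0.0015,0,0],
  ],
)

```text
time: 19.03
ee_pos: [0.5265, -0.0638, 0.043]
tcp_rot: [-179.9, -0.1, 84.0]
wrist_force: [-0.7, 9.3, -1.9]
opening: 0.0231
grasp_force: 59.0
```

```bash
python3 - <<'E'
from h import *
s=np.ascontiguousarray(camera("side")[:,:,::-1]);cv2.imwrite("pics/s7.png",s)
asc(s,445,305,480,320)
for d in (0,.02): print([proj("side",np.array([.6,.35,.03])+np.array([.106,.994,0])*k) for k in (0,d)])
E
```

```text
445 305
bbbbbbb.yyy..kkkkkkkkkkkkk.........
bbbbbbbyyyyyykkkkkkkkkkkkkk........
bbbbbb.yyyyyyykbkkkkkkkkbbb........
bbbbb.Ryyyyyyy.bbbkkkkbbbbbb.....k.
bbbbbRRyyyyyyy.bbbbbbbbbbbbb.......
bbbb.RRyyyyyyykbbbbbbbbbbbb........
....RRRRyyyyyy.bbbbbbbbbbbb........
....RRRRyyyyyRRkbbbbbbbbbbb........
....RRRRyyyRRRRbbbbbbbbbbb.........
...RRRRRRRRRRRRbbbbbbbbbbb.........
...RRRRRRRRRRRkbbbbbbbbbbb.........
...RRRRRRRRRRR..bbbbbbbbb..........
......RRRRRRR......bbbbbb..........
.........RRRR.........bbb..........
............R......................
[(np.float64(451.15546031829115), np.float64(290.15203480063553)), (np.float64(451.15546031829115), np.float64(290.15203480063553))]
[(np.float64(451.15546031829115), np.float64(290.15203480063553)), (np.float64(459.00773792043987), np.float64(292.83401702017943))]
```

The force is rising, so an ear has met its stop. I'll seat the tray gently with a bit more pull.

Converted, -0.08 cm / 100 = -0.0008, -0.06 cm / 100 = -0.0006.

Emit:
servo_tool(
  moves=[
    [0,-0.0002,0,0],
    [0,-0.0004,0,0],
    [-0.0001,-0.0006,0,0],
    [-0.0001,-0.0008,0,0],
    [-0.0001,-0.0008,0,0],
  ],
)

```text
time: 19.5
ee_pos: [0.5263, -0.0644, 0.0429]
tcp_rot: [-179.9, -0.1, 84.0]
wrist_force: [-1.4, 9.9, -2.7]
opening: 0.0229
grasp_force: 59.0
```

```bash
python3 - <<'E'
from h import *
np.set_printoptions(precision=3,suppress=True)
o=get_obs();print(o['ee_pos'],o['wrist_force'],o['torque'])
t=np.ascontiguousarray(camera("top")[:,:,::-1]);cv2.imwrite("pics/t7.png",t)
asc(t,155,205,200,225);asc(t,145,285,190,312)
# front wall yaw: dark-blue/blue right edge per row
h=cv2.cvtColor(t,cv2.COLOR_BGR2HSV).astype(int);m=(h[...,0]>100)&(h[...,0]<130)&(h[...,1]>120)
P=[(np.nonzero(m[v,200:300])[0].max()+200,v) for v in list(range(240,260,4))+list(range(276,296,4))];Q=np.array([plane("top",*p,.07)[:2] for p in P]);print(Q[:,0],Q[:,1]);f=np.polyfit(Q[:,0],Q[:,1],1);print("yaw",90+np.degrees(np.arctan(f[0])),np.std(Q[:,1]-np.polyval(f,Q[:,0])))
E
```

```text
[ 0.526 -0.064  0.043] [-1.42   9.851 -2.742] [2.14  0.107 0.285]
155 205
kkkkkkkkkk.........kkkkk....kkk........kkkkkk
.....kkkk..........kkkkkk.kkkkkkkkkkk.kkkkk.k
...................kkkkkkkkkkkkkkkkkk.kk.....
...................kkkkkkkkkkkkkkkkkkkkk.....
...................kkkkkkkkkkkkkkkkkkkk......
..................kkkk......kkkkkkkkkkk......
.................................kkkkk.......
...........................yyy......kk.......
..........................yyyyyy.............
.........................yyyyyyyRRR..........
.........................yyyyyyyRRR..........
kkk......................yyyyyyyRRR..........
kkkkkk...................yyyyyyyRR...........
.....k...................yyyyyyRRR...........
.................bbb...b........RR...........
.................bbbbbbbbbbbbbb..............
................bbbbbbbbbbbbbbbbbbbb.........
...............kbbbbbbbbbbbbbbbbbbbbb........
...............kbbbbbbbbbbbbbbbbbbbbb........
...............kbbbbbbbbbbbbbbbbbbbb.........
145 285
..........kkbbbbbbbbbbbbbbbbbbbbb.........bbb
..........kkbbbbbbbbbbbbbbbbbbbbb........bbbb
......
[... 610 characters left out ...]
yyyyyRRR...................
...............yyyyyyyyRR....................
......k........yyyyyyyRRR....................
..kkkkkk.......yyyyyyyRRR....................
.kkkkkkkk.......yyyyyRRRR....................
kkkkk...............RRRRR....................
.kkk.....................kk..................
.kk......................kkkk................
kkk.......................kkkk..kkkkkk.......
kk.........................kkk..kkkkkk.....kk
kkk........................kkk.kkkkk.........
kkk........................kkk.kkk...........
[0.629 0.618 0.608 0.597 0.587 0.534 0.524 0.514 0.504 0.494] [0.12  0.119 0.121 0.123 0.122 0.134 0.128 0.13  0.131 0.131]
yaw 84.6046658877641 0.0019267552295982983
```

Converted, -0.08 cm / 100 = -0.0008, -0.06 cm / 100 = -0.0006.

Emit:
servo_tool(
  moves=[
    [0,0,0,0],
    [0,-0.0002,0,0],
    [0,-0.0004,0,0],
    [-0.0001,-0.0006,0,0],
    [-0.0001,-0.0008,0,0],
    [-0.0001,-0.0008,0,0],
  ],
  force=110,
)

```text
time: 20.05
ee_pos: [0.5262, -0.065, 0.0429]
tcp_rot: [-179.9, -0.2, 84.0]
wrist_force: [-1.3, 11.2, -2.4]
opening: 0.0227
grasp_force: 107.8
```

Converted, -0.08 cm / 100 = -0.0008, -0.06 cm / 100 = -0.0006.

Emit:
servo_tool(
  moves=[
    [0,-0.0002,0,0],
    [0,-0.0004,0,0],
    [-0.0001,-0.0006,0,0],
    [-0.0001,-0.0008,0,0],
    [-0.0001,-0.0008,0,0],
  ],
)

```text
time: 20.47
ee_pos: [0.526, -0.0656, 0.0428]
tcp_rot: [-179.9, -0.2, 84.0]
wrist_force: [-0.6, 12.5, -3.2]
opening: 0.0225
grasp_force: 107.9
```

```bash
python3 - <<'E'
from h import *
np.set_printoptions(precision=3,suppress=True)
o=get_obs();print(o['ee_pos'],o['wrist_force'],o['torque'])
t=np.ascontiguousarray(camera("top")[:,:,::-1]);cv2.imwrite("pics/t8.png",t);s=np.ascontiguousarray(camera("side")[:,:,::-1]);cv2.imwrite("pics/s8.png",s)
# motion of tray between t7 and t8, s7 and s8 by phase correlation on the tray front
for a,b,r in [("t7","t8",(235,305,225,258)),("s7","s8",(270,330,455,480)),("t7","t8",(285,300,150,178)),("t7","t8",(219,228,170,178))]:
    A,B=[cv2.imread(f"pics/{n}.png",0).astype(np.float32)[r[0]:r[1],r[2]:r[3]] for n in (a,b)];print(r,cv2.phaseCorrelate(A,B,cv2.createHanningWindow(A.shape[::-1],cv2.CV_32F)))
def f(i,x,y,w,h,k): return cv2.resize(np.ascontiguousarray(i[y:y+h,x:x+w]),None,fx=k,fy=k,interpolation=cv2.INTER_CUBIC)
a=f(t,135,195,150,125,4);b=f(s,380,230,100,125,4)[:, :200]
E
```

```text
[ 0.526 -0.066  0.043] [-0.644 12.499 -3.194] [2.65  0.235 0.369]
(235, 305, 225, 258) ((-0.12576386228563763, 0.8272718538801556), 0.9195759995484057)
(270, 330, 455, 480) ((0.3249248481299212, -0.08608973586342827), 0.9612160228093465)
(285, 300, 150, 178) ((-0.019464407008618068, 0.6639685218660905), 0.9668003850513034)
(219, 228, 170, 178) ((0.08962243656912294, 0.2280285313775261), 0.9722072548336453)
```

The tray no longer moves in the draw direction while the force rises linearly to 12.5 N. Its rear rim is parallel to the lug line (slope 0.236 vs 0.235), so it is seated. Now I'll relax and look before lifting.

Converted, 0.7 cm / 100 = 0.007, 0.07 cm / 100 = 0.0007.

Emit:
servo_tool(
  moves=[
    [0.0001,0.001,0,0],
    [0.0002,0.002,0,0],
    [0.0003,0.003,0,0],
    [0.0004,0.004,0,0],
    [0.0005,0.005,0,0],
    [0.0006,0.006,0,0],
    [0.0007,0.007,0,0],
    [0.0007,0.007,0,0],
    [0.0007,0.007,0,0],
  ],
)

```text
time: 21.32
ee_pos: [0.5273, -0.0603, 0.0433]
tcp_rot: [180.0, 0.0, 83.9]
wrist_force: [-0.4, 0.5, -2.0]
opening: 0.0223
grasp_force: 108.0
```

```bash
python3 - <<'E'
from h import *
np.set_printoptions(precision=3,suppress=True)
o=get_obs();print(o['ee_pos'],o['wrist_force'],o['torque'])
t=np.ascontiguousarray(camera("top")[:,:,::-1]);cv2.imwrite("pics/t9.png",t);s=np.ascontiguousarray(camera("side")[:,:,::-1]);cv2.imwrite("pics/s9.png",s)
x,y,z=o['ee_pos'];g=np.array([x,y,z+.018]);ax=np.array([.1063,.9943,0])
for n in("top","side"): print(n,"bend",proj(n,g+ax*.169),"tip",proj(n,g+ax*.161+[0,0,-.036]),"at ring",proj(n,g+ax*.162+[0,0,.04-g[2]]))
f=lambda i,x,y,w,h,k:cv2.resize(np.ascontiguousarray(i[y:y+h,x:x+w]),None,fx=k,fy=k,interpolation=cv2.INTER_CUBIC)
a=f(t,235,235,90,75,4.4);b=f(s,320,210,80,75,5)
H=330;c=np.zeros((600,800,3),np.uint8);c[:330,:396]=a[:330];c[:375,400:800]=b
c[375:600,400:800]=f(s,430,285,80,45,5);c[335:600,:396]=f(t,140,205,60,40,6.6)[:265,:396]
cv2.imwrite("pics/c7.png",c)
E
```

```text
[ 0.527 -0.06   0.043] [-0.436  0.492 -1.997] [ 0.001 -0.01  -0.011]
top bend (np.float64(275.7936782722807), np.float64(272.67140052771816)) tip (np.float64(280.1397972014057), np.float64(275.06399942715166)) at ring (np.float64(279.2479631087281), np.float64(274.23743478081747))
side bend (np.float64(366.85117637804325), np.float64(244.86015386119485)) tip (np.float64(363.15003062861194), np.float64(254.16613512408227)) at ring (np.float64(363.8878236218028), np.float64(250.16545975041637))Traceback (most recent call last):
  File "<stdin>", line 10, in <module>
ValueError: could not broadcast input array from shape (264,396,3) into shape (265,396,3)
```

```bash
python3 - <<'E'
from h import *
s=cv2.imread("pics/s9.png");t=cv2.imread("pics/t9.png")
def a2(i,x0,y0,x1,y1):
    h=cv2.cvtColor(i[y0:y1,x0:x1],cv2.COLOR_BGR2HSV).astype(int);H,S,V=h[...,0],h[...,1],h[...,2]
    m=np.full(H.shape,".");m[V<60]="k";m[(H>=8)&(H<32)&(S>90)]="y";m[(H>100)&(H<130)&(S>120)]="b"
    print(x0,y0);print("\n".join("".join(r) for r in m))
a2(s,340,228,390,268);a2(t,255,255,300,290)
E
```

```text
340 228
................................................bb
................................................bb
...............................................bbb
..............................................bbbb
..............................................bbbb
.............................................bbbbb
............................................bbbbbb
............................................bbbbbb
k..........................................bbbbbbb
kkkk......................................bbbbbbbb
..kkkkk...................................bbbbbbbb
.....kkkkk...............................bbbbbbbbb
........kkkkk...........................bbbbbbbbbb
...........kkkkkk.......................bbbbbbbbbb
..............kkkkkkk..................bbbbbbbbbbb
.................kkkkkk...............bbbbbbbbbbbb
....................kkkkk............bbbbbbbbbbbbb
.......................kkkk..........bbbbbbbbbbbbb
........................kkk.........bbbbbbbbbbbbbb
.....................yy.kky........bbbbbbbbbbbbbbb
....................yyykkkyyy......bbbbbbbbbbbbbbb
....................y
[... 1865 characters left out ...]
kkkkkk....
bbbbbbbbbbb.........yyy.kkkkyyykkkkkkkkkkkkkk
bbbbbbbbbbb..kk.....yyy....yyyykkkkkkkkkkkkkk
bbbbbbbbbbb.kkk......yyyy.yyyy......kkkkkkkkk
bbbbbbbbbbbkkkk.......yyyyyyy..............kk
bbbbbbbbbbbbkkk........yyyyy.................
bbbbbbbbbbbbbk...............................
bbbbbbbbbbbbbk...............................
bbbbbbbbbbbbbk...............................
bbbbbbbbbbbbbk...............................
bbbbbbbbbbbbkk...............................
bbbbbbbbbbbbk................................
bbbbbbbbbbbbk................................
bbbbbbbbbbbbk................................
bbbbbbbbbbbbk................................
bbbbbbbbbbbkk................................
```

At ring height the hook point (col 364) is centred in the ring (360–369) with zero force, so I'll lift out slowly.

Converted, 1.2 cm / 100 = 0.012, 1 cm / 100 = 0.01.

Emit:
servo_tool(
  moves=[
    [0,0,0.002,0],
    [0,0,0.004,0],
    [0,0,0.006,0],
    [0,0,0.008,0],
    [0,0,0.01,0],
    [0,0,0.012,0],
    [0,0,0.012,0],
  ],
)

```text
time: 22.0
ee_pos: [0.5275, -0.0602, 0.0559]
tcp_rot: [180.0, 0.0, 83.9]
wrist_force: [-0.0, -0.1, -1.0]
opening: 0.0225
grasp_force: 108.0
```

Converted, 3 cm / 100 = 0.03, 2.5 cm / 100 = 0.025.

Emit:
servo_tool(
  moves=[
    [0,0,0.002,0],
    [0,0,0.004,0],
    [0,0,0.007,0],
    [0,0,0.01,0],
    [0,0,0.015,0],
    [0,0,0.02,0],
    [0,0,0.025,0],
    [0,0,0.03,0],
    [0,0,0.03,0],
  ],
)

```text
time: 22.75
ee_pos: [0.5278, -0.0603, 0.0867]
tcp_rot: [179.9, 0.0, 83.9]
wrist_force: [0.7, -0.5, -1.6]
opening: 0.0227
grasp_force: 108.0
```

```bash
python3 - <<'E'
from h import *
np.set_printoptions(precision=3,suppress=True)
o=get_obs();print(o['ee_pos'],o['wrist_force'],o['torque'])
s=np.ascontiguousarray(camera("side")[:,:,::-1]);t=np.ascontiguousarray(camera("top")[:,:,::-1])
cv2.imwrite("pics/s10.png",s);cv2.imwrite("pics/t10.png",t)
def a2(i,x0,y0,x1,y1):
    h=cv2.cvtColor(i[y0:y1,x0:x1],cv2.COLOR_BGR2HSV).astype(int);H,S,V=h[...,0],h[...,1],h[...,2]
    m=np.full(H.shape,".");m[V<60]="k";m[(H>=8)&(H<32)&(S>90)]="y";m[(H>100)&(H<130)&(S>120)]="b"
    print(x0,y0);print("\n".join("".join(r) for r in m))
a2(s,340,212,390,258)
x,y,z=o['ee_pos'];g=np.array([x,y,z+.018]);ax=np.array([.1063,.9943,0])
for n in ["side"]: print(n,"bend",proj(n,g+ax*.169),"tip",proj(n,g+ax*.161+[0,0,-.036]))
E
```

```text
[ 0.528 -0.06   0.087] [ 0.712 -0.496 -1.633] [-0.014 -0.043 -0.003]
340 212
..................................................
..................................................
..................................................
..................................................
..................................................
..................................................
..................................................
..................................................
..................................................
..................................................
..................................................
kk................................................
kkk...............................................
kkkkkkk...........................................
....kkkkkk........................................
........kkkkk....................................b
...........kkkkk................................bb
..............kkkkk.............................bb
.................kkkkk.........................bbb
....................kkkkkk....................bbbb
...
[... 766 characters left out ...]
.................yyyyyy.........bbbbbbbbbbbbbb
....................yyy..yyyy......bbbbbbbbbbbbbbb
....................yy.....yy.....bbbbbbbbbbbbbbbb
....................yy.....yy.....bbbbbbbbbbbbbbbb
....................yyyy..yyyy...bbbbbbbbbbbbbbbbb
......................yyyyyyyyy.bbbbbbbbbbbbbbbbbb
..............................ybbbbbbbbbbbbbbbbbbb
...............................bbbbbbbbbbbbbbbbbbb
kkk...........................bbbbbbbbbbbbbbbbbbbb
..kkk........................bbbbbbbbbbbbbbbbbbbbb
......kk.....................bbbbbbbbbbbbbbbbbbbbb
side bend (np.float64(368.10624821205823), np.float64(232.19535834261538)) tip (np.float64(364.29892584547395), np.float64(241.96017569255028))
```

Unhooked cleanly, and the hook has not slipped in the grip. Carrying it back.

Converted, -28.8 cm / 100 = -0.288, 11.4 cm / 100 = 0.114, -1.414 rad / 6.2832 = -0.225.

Emit:
servo_tool(
  moves=[
    [0,0,0.02,0],
    [0,0,0.05,0],
    [0,0,0.08,0],
    [0,0,0.105,0],
    [0,-0.005,0.114,-0.008],
    [0,-0.025,0.114,-0.0239],
    [0,-0.05,0.114,-0.0414],
    [0,-0.075,0.114,-0.0589],
    [0.001,-0.1,0.114,-0.0764],
    [0.001,-0.125,0.114,-0.0939],
    [0.001,-0.15,0.114,-0.1114],
    [0.002,-0.175,0.114,-0.1289],
    [0.002,-0.2,0.114,-0.1464],
    [0.002,-0.225,0.114,-0.1639],
    [0.003,-0.25,0.114,-0.1814],
    [0.003,-0.27,0.114,-0.1989],
    [0.003,-0.283,0.114,-0.2149],
    [0.0032,-0.288,0.114,-0.225],
    [0.0032,-0.288,0.114,-0.225],
    [0.0032,-0.288,0.114,-0.225],
  ],
)

```text
time: 24.52
ee_pos: [0.5302, -0.3482, 0.1986]
tcp_rot: [-180.0, 0.0, 3.0]
wrist_force: [0.3, -0.4, -1.5]
opening: 0.023
grasp_force: 108.1
```

Converted, -11 cm / 100 = -0.11, -1.5 cm / 100 = -0.015.

Emit:
servo_tool(
  moves=[
    [0,0,-0.015,0],
    [0,0,-0.04,0],
    [0,0,-0.06,0],
    [0,0,-0.08,0],
    [0,0,-0.095,0],
    [0,0,-0.105,0],
    [0,0,-0.11,0],
    [0,0,-0.11,0],
    [0,0,-0.11,0],
  ],
)

```text
time: 25.27
ee_pos: [0.5307, -0.3481, 0.0901]
tcp_rot: [180.0, -0.0, 3.0]
wrist_force: [0.3, -0.5, -1.7]
opening: 0.0226
grasp_force: 108.1
```

Converted, -3.7 cm / 100 = -0.037, -0.03 cm / 100 = -0.0003.

Emit:
servo_tool(
  moves=[
    [0,-0.0003,-0.01,0],
    [0,-0.0003,-0.02,0],
    [0,-0.0003,-0.027,0],
    [0,-0.0003,-0.031,0],
    [0,-0.0003,-0.034,0],
    [0,-0.0003,-0.036,0],
    [0,-0.0003,-0.037,0],
    [0,-0.0003,-0.037,0],
  ],
)

```text
time: 25.93
ee_pos: [0.5305, -0.3484, 0.0525]
tcp_rot: [-180.0, -0.0, 2.9]
wrist_force: [-0.6, 0.6, -1.6]
opening: 0.0223
grasp_force: 108.4
```

Converted, -0.08 cm / 100 = -0.0008, -0.06 cm / 100 = -0.0006.

Emit:
servo_tool(
  moves=[
    [0,0,-0.0003,0],
    [0,0,-0.0006,0],
    [0,0,-0.0008,0],
    [0,0,-0.0008,0],
  ],
)

```text
time: 26.27
ee_pos: [0.5306, -0.3485, 0.0523]
tcp_rot: [180.0, -0.0, 2.9]
wrist_force: [-1.8, 2.1, 5.4]
opening: 0.0224
grasp_force: 108.8
```

Contact with the V brackets at 5 N, as at pick-up. I'll open slowly, then retreat straight up.

Emit:
servo_tool(
  moves=[
    [0,0,0,0],
    [0,0,0,0],
    [0,0,0,0],
    [0,0,0,0],
    [0,0,0,0],
    [0,0,0,0],
    [0,0,0,0],
  ],
  claw=0.3,
)

```text
time: 26.85
ee_pos: [0.5305, -0.3485, 0.0514]
tcp_rot: [180.0, 0.0, 2.9]
wrist_force: [-0.3, -0.0, 0.5]
opening: 0.0598
grasp_force: 0.0
```

Converted, 15 cm / 100 = 0.15, 14 cm / 100 = 0.14.

Emit:
servo_tool(
  moves=[
    [0,0,0.01,0],
    [0,0,0.025,0],
    [0,0,0.045,0],
    [0,0,0.07,0],
    [0,0,0.1,0],
    [0,0,0.12,0],
    [0,0,0.14,0],
    [0,0,0.15,0],
    [0,0,0.15,0],
  ],
)

```text
time: 27.6
ee_pos: [0.5312, -0.3489, 0.2047]
tcp_rot: [179.9, -0.2, 2.9]
wrist_force: [0.2, -0.2, -0.3]
opening: 0.0598
grasp_force: 0.0
```

```bash
python3 - <<'E'
from h import *
np.set_printoptions(precision=3,suppress=True)
o=get_obs();print(o['time'],o['ee_pos'],o['wrist_force'],o['opening'])
s=np.ascontiguousarray(camera("side")[:,:,::-1]);t=np.ascontiguousarray(camera("top")[:,:,::-1])
cv2.imwrite("pics/s11.png",s);cv2.imwrite("pics/t11.png",t)
s0=cv2.imread("pics/side0.png");d=cv2.absdiff(s,s0)[165:250,180:265].max(2);print("side rest diff px",(d>50).sum())
f=lambda i,x,y,w,h,k:cv2.resize(np.ascontiguousarray(i[y:y+h,x:x+w]),None,fx=k,fy=k,interpolation=cv2.INTER_CUBIC)
c=np.zeros((600,800,3),np.uint8);c[:340,:340]=f(s,180,165,85,85,4);c[:340,345:745]=f(s,350,220,160,136,2.5)
c[345:600,:]=f(t,110,190,320,102,2.5)[:255]
cv2.imwrite("pics/c8.png",c)
for nm,x,y,w,h in [("vase",255,250,45,70),("cup",190,230,45,50),("sprayer",148,165,40,60),("scraper",300,295,75,45)]:
    print(nm,(cv2.absdiff(s,s0)[y:y+h,x:x+w].max(2)>50).sum())
E
```

```text
27.6 [ 0.531 -0.349  0.205] [ 0.162 -0.225 -0.335] 0.059772110403809225
side rest diff px 388
vase 0
cup 9
sprayer 0
scraper 0
```

View pics/c8.png

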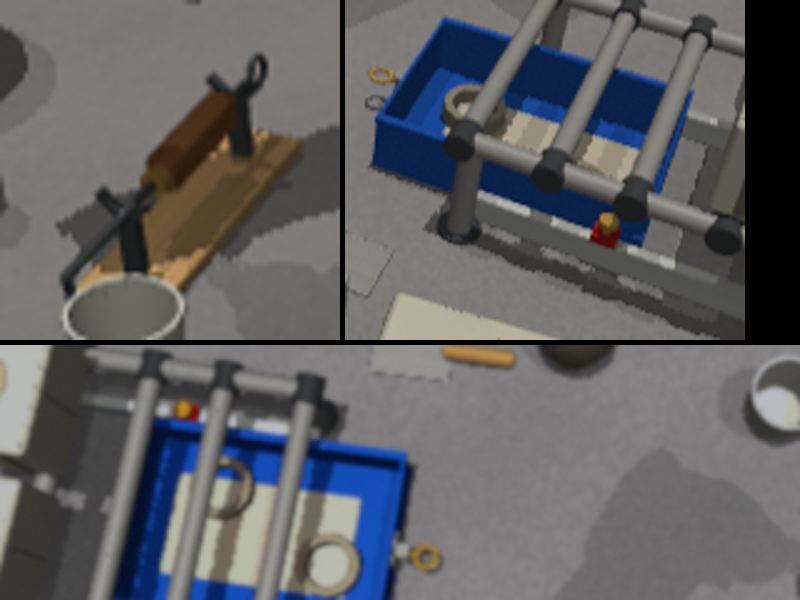

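The picture shows the hook back in both V brackets, point down. The tray is out with its ear at the red lug, the ring is free, and the vase, cup and scraper are unmoved.

```bash
python3 -c "
from workcell import *
print(job_done())"
```

```text
the job is handed in; nothing more can be done
None
```

The tray was drawn out against its stops (wrist force peaked at about 12.5 N in the readings), the hook was unhooked and laid back in its V brackets, the bystanders look undisturbed, and the job was handed in at about 28 s.

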